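# Hold a mixing impeller level over the inspection light

## Task

First set the inspection light to half: swing the orange-balled dimmer lever on the light panel until it stands straight up, and leave it there. Then draw the impeller with the red collar straight out of its slanting bore in the blue rack, turn its shaft level and carry it over the middle of the light panel, about 15 to 20 cm above the glowing plate, so its shape can be checked against the light. The program finishes while still gripping it there, level and still; do not bump the panel with the impeller, and leave the blue-collared impeller in its bore and everything else standing where it is.

Things in the scene. Friction and masses are not known exactly. Their poses are not given: they have to be found in the camera images.
- dimmer (a joint): The dimmer lever's angle, rad: 0 = leaning 0.7 rad from vertical towards the panel's -x end, 0.7 = straight up (half light, the green mark on its black dial), 1.4 = leaning 0.7 rad towards panel +x. It starts between 0 and 0.4. Stiff friction hinge (about 0.2 N m, some 2 to 3 N at the ball); it stays where it is left.
- dimmer_ball (a point): Centre of the orange ball, 28 mm across, at the end of the dimmer lever, 90 mm from the hinge line; steel lever rod 10 mm thick.
- dimmer_hinge (a point): Middle of the lever's hinge line, 50 mm above the table, on the grey control box (110 x 74 x 45 mm high) at the panel's -y side. The hinge line runs along this point's y axis; its x axis is the panel's x, the direction in which the ball moves as the value grows (its axes do not turn with the lever).
- panel_mid (a point): Centre of the glowing plate on top of the white light panel (280 mm along x, 200 mm along y, 26 mm high, heavy, fixed); this point is on the plate's surface. Axes are the panel's, z up. The control box with the lever joins the -y side.
- red_collar (a point): Centre of the red collar (20 mm diameter, 50 mm long) on the impeller to be taken; within 10 mm of its balance point: grip here. Its z axis runs along the shaft towards the toothed disc and at the start rises at 45 degrees, away from the robot. The plain lower end is 165 mm along -z from here, its last 60 mm in the bore. 0.17 to 0.29 kg.
- red_butt (a point): Centre of the plain lower end of the red impeller's shaft, in the bore at the start (165 mm along -z from its collar centre).
- blue_collar (a point): Centre of the blue collar of the other, otherwise equal impeller, in the other bore of the rack; stays there.
- rack_mouths (a point): Midpoint between the mouths of the rack's two bores, 100 mm above the table. The bores are 55 mm either side of it along its y axis, 12 mm in diameter, 60 mm deep, and rise at 45 degrees towards its +x. Which impeller is in which bore varies. Fixed blue block 170 mm wide on a dark steel base 190 mm wide.
- tin_c (a point): Centre of a paint tin (96 mm diameter, 115 mm tall), bystander.
- tin_small_c (a point): Centre of a small tin (68 mm diameter, 80 mm tall), bystander.
- jar_c (a point): Centre of an amber jar (64 mm diameter, 85 mm tall), bystander.
- beaker_c (a point): Centre of a white plastic cup (72 mm diameter, 90 mm tall), bystander.
- puck_c (a point): Centre of a steel film-applicator block (90 x 45 x 30 mm), bystander.
- spatula_grip (a point): Handle of a spatula, 240 mm long, lying on the table, bystander.
- panel: The light panel with its control box; origin under its centre on the table, axes as panel_mid.
- red: The red-collared impeller; same point and axes as red_collar. Steel shaft 10 mm diameter; toothed disc 55 mm across, teeth included, 112 to 115 mm from the collar's centre along +z (teeth stand out 4 mm more), with a hub 18 mm across from 100 mm on.
- rack: The rack; origin on the table under rack_mouths, same axes.

How it is judged:
By the outcome, as a careful person would: the job done as asked, in the order asked, and still so for the second after the job is handed in, while the arm keeps its last pose, push and grip.
It also fails if it takes over 70 s, if anything falls off the work surface, if the arm or the gripper's body presses on something with over 40 N, if the wrist force passes 120 N, or if a joint passes its speed limit or range.

## Robot

A 7-joint arm with a two-finger parallel gripper is mounted at the origin on the work surface. World frame = base frame: x ahead of the robot, y to its left, z up, the work surface at z = 0. Lengths are in m, angles in rad, forces in N, time in s.
With the tool pointing down it reaches from about 0.425 to 0.925 m from the base axis. Payload 6.8 kg.
Tool frame: the origin (TCP) lies at the very end of the fingers, on their centre line; the grasp point (between the pads) lies bot.grip_point_offset behind it (bot.grip_point_offset is the distance from the TCP to the grasp point, in m); z points along the fingers, y is the line along which they close (so a half turn about z gives the same grasp; the last joint's range is limited). The gripper opens to 85 mm and grips with 20 to 120 N. Pads are 22 mm wide; open, the fingers measure 114 mm over their backs; the gripper's body (76 mm by 85 mm) begins 54 mm behind the grasp point. The pads swing forward as they close: fully open they stand 13 mm farther back than shut.
Start: joints at [1.038, 0.477, 0.022, 1.555, -0.011, 1.109, -0.083], TCP at [0.278, -0.615, 0.231] pointing down, gripper open.
Joint ranges: [-2.96, 2.96], [-0.34, 2.1], [-1.41, 1.46], [0.24, 2.44], [-1.37, 4.51], [0.17, 1.92], [-2.96, 2.96]. Speed limits (rad/s): [2.39, 2.39, 3.14, 3.14, 3.14, 3.14, 3.14].

## Interface

Orientations are given as a unit quaternion [w, x, y, z].
In Python, from station import bot, imaging gives the robot as it stands. The module is installed in compiled form; this text tells all that it offers.
- The arm moves only by the tool carry_out, never from a script. Its argument "targets" is one flat list of numbers, 5 for each row, row after row: the closure in counts, from 0 (fully open) to 255 (shut), then the shift along the world's x, y, z in mm, then the turn about the world's z in degrees. A call has 1 to 20 rows; each row shifts and turns the commanded pose from where the row before left it; what a row does not reach is not made up. A row lasts 1/10 s, in which the tool goes at most 50 mm and 8.59 degrees, less where a joint would pass 70% of its speed; a pose out of reach is approached as far as the arm can. A call is refused whole if a number of a shift passes 50 or a number of a turn 8.59, either way. A call with a gripper value outside its range is refused whole. The fingers move at their own pace and stop on an object; "newtons" is the grip in N (left out, the last holds). Time passes only in rows, so rows that do not move let the fingers close. It gives the time, the measured TCP pose, the force, the opening and the grip force at its end, in the units of the state.
- bot.get_obs(): the state, without advancing time (a new reading comes with each control period).
- imaging.read_camera(name): name is "side" or "top" or "wrist"; returns a dict with "frame" (384x512x3 uint8, red, green, blue), "fov_y" (degrees; the focal length in pixels is half the picture's height over the tangent of half this angle, whatever the lens; pixels are square), "cx", "cy" (the principal point, pixels), "pose" (4x4, takes a point from camera to world coordinates); the wrist camera has in their place "tool_from_camera" (4x4, takes a point from camera to tool coordinates, whose origin is the TCP and whose axes are the flange's). Camera axes: x right, y up, looking along -z (the intrinsics and any distortion apply to the point x, -y, -z); pixel columns grow to the right and rows downward; lengths in m; the calibration is good to about 2 mm. The wrist camera is an equidistant fisheye: a pixel r from the principal point sees the ray r / f radians off the axis. A picture is of the moment at which its call begins: read the wrist's pose just before it. There is no depth.
- bot.hand_in(): hands the job in; it is judged then, once.
The state is a dict: "t": time; "q": joint angles; "joint_vel": joint speeds; "joint_torque": joint torques, N m; "eef_pos": TCP position; "tool_rot": TCP orientation; "contact_force": force on the tool from outside, world axes, zero at the start; "torque": the same for the moment, N m; "gripper_width": opening from 0.0 (shut) to 1.0 (fully open); "grasp_force": force on a finger pad.
Only numpy, scipy, OpenCV 4.12 (cv2) and the standard library are available. Lean on these libraries where they do the work, as an engineer would, in place of code of your own. Each camera call takes 0.05 s, during which the arm holds its last target. There are 200 camera calls.

## Working session

There is one attempt and no reset: what is moved stays moved. The work goes in short steps, Python scripts to look and compute and a tool call to move; the robot and the scene stay as the last step left them, time stands still between calls to the robot, and variables do not carry over. Pictures are saved under pics/ and viewed, at most 10 in all, crops included, and the job is handed in when it is done.

Besides the shell and the picture viewer there is one more tool, called after "Call:" as a command line: name --argument value ..., lists and objects as JSON in quotes. carry_out: Moves the arm, as the interface text tells. Its arguments: {"type":"object","properties":{"targets":{"type":"array","items":{"type":"number"}},"newtons":{"type":"number"}},"required":["targets"]}

```bash
mkdir -p pics
cat > h.py <<'E'
import numpy as np, cv2
from station import bot, imaging
def K(c):
    f=c["frame"].shape[0]/2/np.tan(np.radians(c["fov_y"]/2)); return f,c["cx"],c["cy"]
def ray(c,u,v):
    f,cx,cy=K(c); P=np.array(c["pose"]); d=np.array([(u-cx)/f,-(v-cy)/f,-1.]); d=P[:3,:3]@d
    return P[:3,3],d/np.linalg.norm(d)
def onz(c,u,v,z):
    o,d=ray(c,u,v); return o+d*(z-o[2])/d[2]
def cross(c1,p1,c2,p2):
    o1,d1=ray(c1,*p1);o2,d2=ray(c2,*p2)
    s=np.linalg.lstsq(np.c_[d1,-d2],o2-o1,rcond=None)[0]
    a,b=o1+d1*s[0],o2+d2*s[1]; return (a+b)/2,np.linalg.norm(a-b)
def proj(c,p):
    f,cx,cy=K(c);P=np.array(c["pose"]);q=P[:3,:3].T@(np.array(p)-P[:3,3]);return cx+f*q[0]/-q[2],cy-f*q[1]/-q[2]
E
python3 - <<'E'
from h import *
print(bot.grip_point_offset); o=bot.get_obs(); print(o)
for n in("top","side"):
    c=imaging.read_camera(n); np.save(n,c,allow_pickle=True); print(n,{k:v for k,v in c.items() if k!="frame"})
    cv2.imwrite(f"pics/{n}0.png",cv2.resize(c["frame"][...,::-1],(768,576),interpolation=cv2.INTER_CUBIC))
E
```

```text
0.0187
{'t': 0.0, 'q': array([ 1.03794057,  0.47783794,  0.0223488 ,  1.55648271, -0.01149755,
        1.10928731, -0.08309529]), 'joint_vel': array([-0.00016424, -0.00028515, -0.00049432, -0.00043339,  0.00089588,
        0.00062389,  0.00078508]), 'joint_torque': array([ 1.41123228e-04, -5.96450651e+01,  1.60858568e+00, -2.81200683e+01,
        1.26435194e-02,  9.34071344e-03, -5.00873932e-05]), 'eef_pos': array([ 0.27789519, -0.61447514,  0.23028733]), 'tool_rot': array([-9.03793274e-04,  9.77530017e-01,  2.10794156e-01, -2.70761366e-04]), 'contact_force': array([-0.36456124,  1.02638362,  0.18858081]), 'torque': array([ 0.03517358,  0.04545437, -0.00977557]), 'grasp_force': 0.0, 'gripper_width': 0.9967994254142314}
top {'fov_y': 54.92549224560939, 'cx': 250.7904815474558, 'cy': 191.0072282907216, 'pose': array([[ 0.0141471 ,  0.99522852, -0.09654037,  0.46283603],
       [-0.99968938,  0.0120968 , -0.02179014, -0.02910957],
       [-0.02051834,  0.09681865,  0.99509052,  1.4716086 ],
       [ 0.        ,  0.        ,  0.        ,  1.        ]])}
side {'fov_y': 57.09659686848131, 'cx': 258.7182970658891, 'cy': 193.89342137452098, 'pose': array([[-0.9510549 ,  0.18589977, -0.24685187,  0.29091722],
       [-0.30896392, -0.58750455,  0.74791691,  0.87123802],
       [-0.00598902,  0.78757836,  0.6161854 ,  0.84984828],
       [ 0.        ,  0.        ,  0.        ,  1.        ]])}
```

View pics/top0.png

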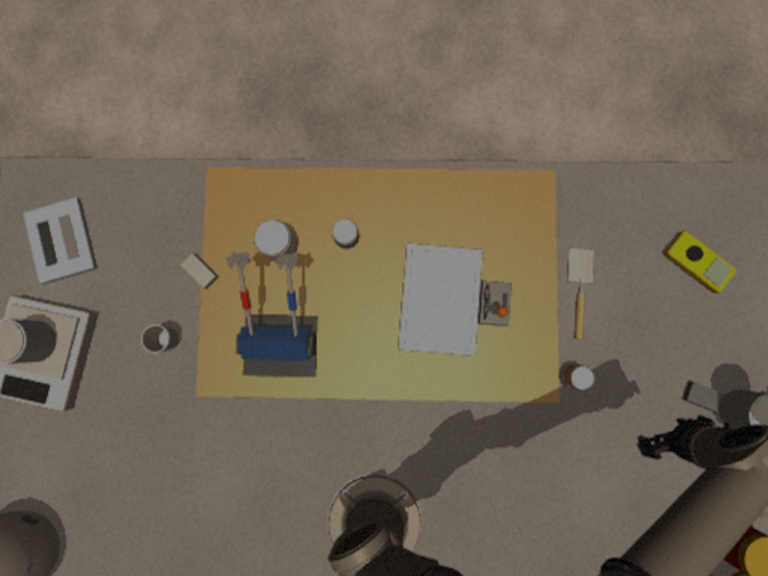

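View pics/side0.png

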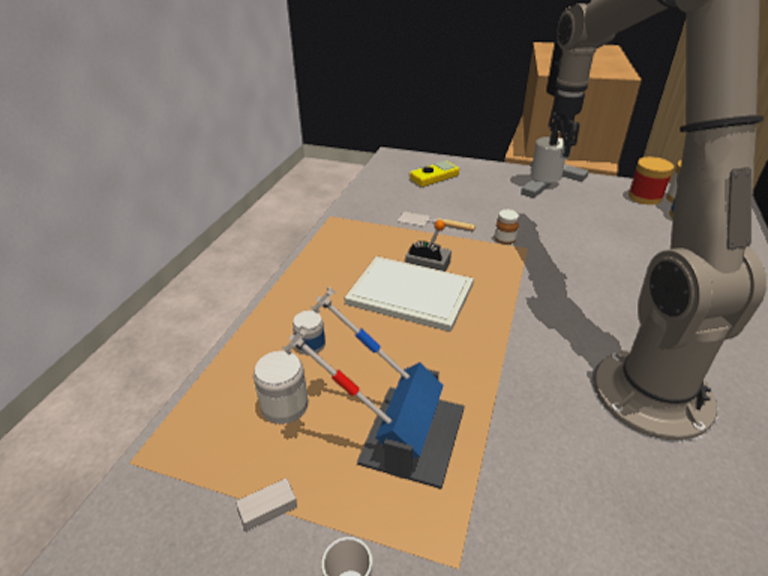

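```bash
cat > m.py <<'E'
from h import *
T=np.load("top.npy",allow_pickle=True).item();S=np.load("side.npy",allow_pickle=True).item()
def blobs(c,lo,hi,box=None,n=3):
    h=cv2.cvtColor(c["frame"],cv2.COLOR_RGB2HSV);m=cv2.inRange(h,lo,hi)
    if box: z=np.zeros_like(m);x0,y0,x1,y1=box;z[y0:y1,x0:x1]=m[y0:y1,x0:x1];m=z
    k,l,s,ce=cv2.connectedComponentsWithStats(m)
    i=sorted(range(1,k),key=lambda j:-s[j,4])[:n];return [(np.round(ce[j],1),s[j,4]) for j in i],m
E
python3 - <<'E'
from m import *
bt=(100,100,400,270);bs=(80,120,360,400)
for nm,lo,hi in(("red",(0,170,90),(4,255,255)),("red2",(175,170,90),(180,255,255)),("blue",(105,140,120),(125,255,255)),("or",(5,190,120),(14,255,255))):
    print(nm,blobs(T,lo,hi,bt)[0],blobs(S,lo,hi,bs)[0])
# panel
for c,b,n in((T,(255,155,330,245),"t"),(S,(225,165,320,225),"s")):
    bl,m=blobs(c,(0,0,150),(180,50,255),b,1);cn=max(cv2.findContours(m,0,1)[0],key=cv2.contourArea);p=cv2.approxPolyDP(cn,6,True)[:,0];print(n,bl,p.tolist())
    for q in p: print(onz(c,*q,.026).round(3))
    r=cv2.minAreaRect(cn);print(r)
ims=[cv2.resize(T["frame"][150:265,145:345],None,fx=3.9,fy=3.9,interpolation=2),cv2.resize(S["frame"][135:330,170:325],None,fx=3,fy=3,interpolation=2)]
cv2.imwrite("pics/tc.png",ims[0][...,::-1]);cv2.imwrite("pics/sc.png",ims[1][...,::-1])
E
```

```text
red [(array([163.3, 199.5]), np.int32(44))] [(array([230.2, 255.1]), np.int32(127))]
red2 [] []
blue [] [(array([278.6, 272.3]), np.int32(1014)), (array([245.6, 226.7]), np.int32(81))]
or [(array([335. , 207.4]), np.int32(23)), (array([162.3, 204. ]), np.int32(3))] [(array([292.8, 149.4]), np.int32(20)), (array([342.1, 150. ]), np.int32(7)), (array([232., 252.]), np.int32(1))]Traceback (most recent call last):
  File "<stdin>", line 7, in <module>
ValueError: max() iterable argument is empty
```

Run:
```python
from m import *
bt=(100,100,400,270);bs=(80,120,360,400)
print(T["frame"][200,290],S["frame"][195,270])
for nm,lo,hi in(("red",(0,150,70),(6,255,255)),("blue",(105,120,60),(125,255,255)),("or",(5,170,100),(12,255,255))):
    print(nm,blobs(T,lo,hi,bt)[0],blobs(S,lo,hi,bs)[0])
for c,b,n in((T,(258,155,326,245),"t"),(S,(225,165,320,225),"s")):
    bl,m=blobs(c,(0,0,110),(180,70,255),b,1);m=cv2.morphologyEx(m,cv2.MORPH_CLOSE,np.ones((5,5)));cn=max(cv2.findContours(m,0,1)[0],key=cv2.contourArea);p=cv2.approxPolyDP(cn,6,True)[:,0];print(n,bl,p.tolist())
    for q in p: print(onz(c,*q,.026).round(3))
print("collar",cross(T,(163.3,199.5),S,(230.2,255.1)))
ims=[cv2.resize(T["frame"][150:265,145:345],None,fx=3.9,fy=3.9,interpolation=2),cv2.resize(S["frame"][135:330,170:325],None,fx=3,fy=3,interpolation=2)]
cv2.imwrite("pics/tc.png",ims[0][...,::-1]);cv2.imwrite("pics/sc.png",ims[1][...,::-1])
```

```text
[140 139 142] [218 219 209]
red [(array([163.5, 199.9]), np.int32(52))] [(array([230.3, 255.2]), np.int32(131))]
blue [(array([182.1, 231.1]), np.int32(611)), (array([194.3, 200.6]), np.int32(43)), (array([189.2, 222. ]), np.int32(5))] [(array([274.4, 272.4]), np.int32(1480)), (array([245.1, 227. ]), np.int32(101)), (array([210.5, 227.6]), np.int32(72))]
or [(array([334. , 207.2]), np.int32(23)), (array([162.2, 204.2]), np.int32(4)), (array([160. , 195.5]), np.int32(2))] [(array([290.2, 150.5]), np.int32(4)), (array([232., 252.]), np.int32(3)), (array([226.5, 256.5]), np.int32(2))]
t [(array([293.4, 199.4]), np.int32(3654))] [[272, 162], [265, 231], [315, 237], [318, 215], [325, 214], [318, 208], [321, 167]]
[ 0.719 -0.08   0.026]
[ 0.448 -0.055  0.026]
[ 0.427 -0.249  0.026]
[ 0.512 -0.26   0.026]
[ 0.517 -0.288  0.026]
[ 0.54  -0.261  0.026]
[ 0.702 -0.273  0.026]
s [(array([273.6, 194.6]), np.int32(2631))] [[315, 186], [294, 180], [299, 166], [290, 165], [293, 173], [250, 171], [230, 202], [300, 220]]
[ 0.427 -0.242  0.026]
[ 0.515 -0.257  0.026]
[ 0.518 -0.361  0.026]
[ 0.556 -0.357  0.026]
[ 0.53  -0.303  0.026]
[ 0.703 -0.264  0.026]
[ 0.707 -0.051  0.026]
[ 0.44  -0.032  0.026]
collar (array([0.55479536, 0.30964678, 0.16952707]), np.float64(0.0005944614074729027))
```

View pics/tc.png

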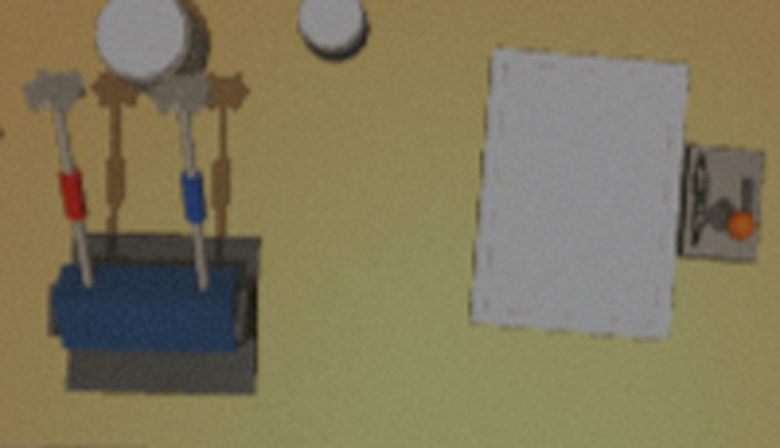

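View pics/sc.png

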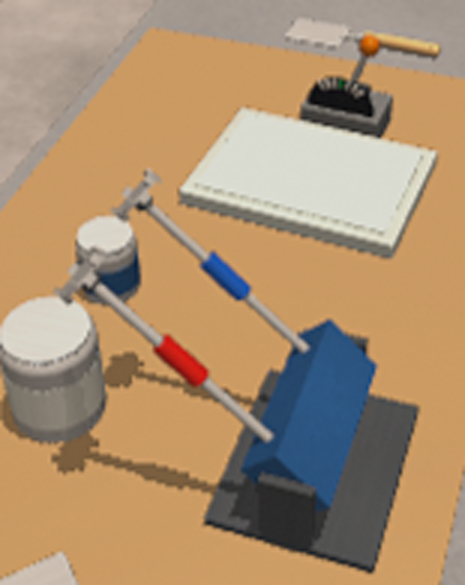

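Run:
```python
from m import *
t=lambda u,v:(u/3.9+145-.4,v/3.9+150-.4); s=lambda u,v:(u/3+170-.33,v/3+135-.33)
r=cross(T,(163.5,199.8),S,(230.3,255.2));b=cross(T,(194.2,200.6),S,(245.1,227.0));bb=cross(T,t(740,224),S,s(369,45))
print("red",r,"blue",b,"ball",bb); v=r[0]-b[0];print(np.linalg.norm(v),np.degrees(np.arctan2(-v[0],v[1])))
print("butt mouth",cross(T,t(87,285),S,s(270,437)),cross(T,t(204,287),S,s(305,347)))
print("hub",cross(T,t(58,105),S,s(97,287)),cross(T,t(183,108),S,s(143,203)))
P=[onz(T,*t(*q),.026)[:2] for q in((495,47),(688,66),(667,338),(472,322))];print(np.round(P,3),np.mean(P,0))
d=P[0]-P[3]+P[1]-P[2];print("yaw",np.degrees(np.arctan2(d[1],d[0])))
B=[onz(T,*t(*q),.045)[:2] for q in((690,145),(763,152),(757,262),(683,255))];print(np.round(B,3),np.mean(B,0))
print("tin tops",onz(T,*t(140,35),.115),onz(T,*t(331,22),.08))
print("rackbase",onz(T,*t(260,238),.01),onz(T,*t(255,393),.01),onz(T,*t(67,390),.01))
```

```text
red (array([0.55423326, 0.30922368, 0.16881606]), np.float64(0.00033565902314431565)) blue (array([0.55296377, 0.19964629, 0.16948481]), np.float64(0.0008209796093909966)) ball (array([ 0.53759382, -0.30173547,  0.13593565]), np.float64(0.0009968058469236602))
0.10958678361808057 -0.6637607570158404
butt mouth (array([0.47438018, 0.31111008, 0.1006915 ]), np.float64(0.001137459582166327)) (array([0.47466029, 0.19945652, 0.10015647]), np.float64(0.002393541053202951))
hub (array([0.62768771, 0.30840497, 0.23486101]), np.float64(0.0015982488247286786)) (array([0.62891549, 0.19949929, 0.23932212]), np.float64(0.005114658115268197))
[[ 0.721 -0.078]
 [ 0.703 -0.273]
 [ 0.43  -0.251]
 [ 0.443 -0.057]] [ 0.57434439 -0.16482449]
yaw -4.399044572629193
[[ 0.621 -0.271]
 [ 0.615 -0.343]
 [ 0.506 -0.337]
 [ 0.512 -0.264]] [ 0.56345773 -0.30386094]
tin tops [0.71301878 0.26504307 0.115     ] [0.73433635 0.08489079 0.08      ]
rackbase [0.52459833 0.15849782 0.01      ] [0.36869717 0.15971554 0.01      ] [0.36875657 0.34991613 0.01      ]
```

Call:
carry_out --targets '[0, 26, 31, 0, 7.7, 0, 26, 31, 0, 7.7, 0, 26, 31, 0, 7.7, 0, 26, 31, 0, 7.7, 0, 26, 31, 0, 7.7, 0, 26, 31, 0, 7.7, 0, 26, 31, 0, 7.7, 0, 26, 31, 0, 7.4, 0, 26, 31, 0, 0, 0, 26, 33, 0, 0, 0, 0, 0, 0, 0, 0, 0, 0, 0, 0]'

```text
t: 1.3
eef_pos: [0.5386, -0.3018, 0.2308]
tool_rot: [-0.0, 0.733, 0.681, -0.0]
contact_force: [-0.4, 0.6, 0.1]
gripper_width: 0.999
grasp_force: 0.0
```

```bash
cat > st.py <<'E'
from h import *
from scipy.spatial.transform import Rotation as R
def st():
    o=bot.get_obs(); q=o["tool_rot"]; Rm=R.from_quat(np.r_[q[1:],q[0]]).as_matrix()
    print("t %.1f"%o["t"],"p",o["eef_pos"].round(4),"x",Rm[:,0].round(3),"z",Rm[:,2].round(3),"F",o["contact_force"].round(1),"M",o["torque"].round(2),"w %.3f g %.1f"%(o["gripper_width"],o["grasp_force"]),"q",o["q"].round(2)); return o,Rm
if __name__=="__main__": st()
E
python3 - <<'E'
from st import *
o,Rm=st(); c=imaging.read_camera("wrist"); f=c["frame"]
print({k:np.round(v,3) for k,v in c.items() if k!="frame"})
m=cv2.inRange(cv2.cvtColor(f,cv2.COLOR_RGB2HSV),(4,170,80),(14,255,255)); k,l,s,ce=cv2.connectedComponentsWithStats(m)
F=192/np.tan(np.radians(c["fov_y"]/2)); X=c["tool_from_camera"]
for j in np.argsort(-s[1:,4])[:3]+1:
    u,v=ce[j]; a=np.array([u-c["cx"],v-c["cy"]]);r=np.linalg.norm(a);th=r/F
    d=np.r_[np.sin(th)*a[0]/r,-np.sin(th)*a[1]/r,-np.cos(th)]
    w=Rm@(X[:3,:3]@d); p=o["eef_pos"]+Rm@X[:3,3]; print(ce[j],s[j,4],p+w*(.136-p[2])/w[2])
cv2.imwrite("pics/w1.png",f[...,::-1])
E
```

```text
t 1.3 p [ 0.5386 -0.3018  0.2308] x [0.073 0.997 0.   ] z [-0.001  0.001 -1.   ] F [-0.4  0.6  0.1] M [-0.06  0.01  0.03] w 0.999 g 0.0 q [ 0.65  0.4  -0.32  1.68  0.14  1.08  0.22]
{'fov_y': np.float64(65.706), 'cx': np.float64(259.02), 'cy': np.float64(191.985), 'tool_from_camera': array([[-0.   ,  0.952,  0.308,  0.079],
       [ 1.   ,  0.   , -0.   , -0.001],
       [-0.   ,  0.308, -0.952, -0.143],
       [ 0.   ,  0.   ,  0.   ,  1.   ]])}
[257.23087622 195.34353268] 719 [ 0.53620972 -0.30217837  0.136     ]
[170.         309.38461538] 13 [ 0.43354456 -0.42359876  0.136     ]
[175. 313.] 3 [ 0.43807243 -0.4286716   0.136     ]
```

View pics/w1.png

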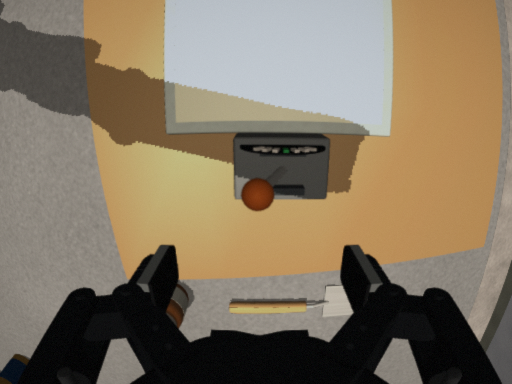

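Call:
carry_out --targets '[0, -1, 0, -30, 0, 0, 0, 0, -30, 0, 0, 0, 0, -30, 0, 0, 0, 0, -24, 0, 0, 0, 0, 0, 0, 150, 0, 0, 0, 0, 150, 0, 0, 0, 0, 150, 0, 0, 0, 0, 150, 0, 0, 0, 0]' --newtons 20

```text
t: 2.25
eef_pos: [0.5378, -0.3034, 0.1185]
tool_rot: [0.001, 0.734, 0.68, 0.0]
contact_force: [-0.1, 0.3, 0.6]
gripper_width: 0.412
grasp_force: 0.0
```

```bash
python3 st.py
```

```text
t 2.2 p [ 0.5378 -0.3034  0.1185] x [ 0.076  0.997 -0.001] z [ 0.002 -0.001 -1.   ] F [-0.1  0.3  0.6] M [-0.05  0.01  0.03] w 0.412 g 0.0 q [ 0.64  0.52 -0.3   1.78  0.2   0.86  0.17]
```

Call:
carry_out --targets '[200, 0, 0, 0, 0, 200, 0, 0, 0, 0, 200, 0, 0, 0, 0, 200, 0, 0, 0, 0]'

```text
t: 2.65
eef_pos: [0.5375, -0.3033, 0.1182]
tool_rot: [0.0, 0.734, 0.68, 0.0]
contact_force: [-0.9, -0.2, 5.4]
gripper_width: 0.308
grasp_force: 19.5
```

```bash
python3 st.py
```

```text
t 2.6 p [ 0.5375 -0.3033  0.1182] x [ 0.076  0.997 -0.001] z [ 0.001 -0.001 -1.   ] F [-0.9 -0.2  5.4] M [0.06 0.31 0.07] w 0.308 g 19.5 q [ 0.64  0.52 -0.3   1.78  0.2   0.86  0.17]
```

Call:
carry_out --targets '[200, 5, 0, 1, 0, 200, 5, -1, 1, 0, 200, 5, 0, 1, 0, 200, 5, 0, 1, 0, 200, 6, -1, 0, 0, 200, 0, 0, 0, 0, 200, 0, 0, 0, 0]'

```text
t: 3.35
eef_pos: [0.5617, -0.3051, 0.1209]
tool_rot: [-0.001, 0.734, 0.68, -0.001]
contact_force: [-4.6, 0.2, 3.7]
gripper_width: 0.312
grasp_force: 20.2
```

```bash
python3 st.py
```

```text
t 3.4 p [ 0.5617 -0.3051  0.1209] x [0.076 0.997 0.   ] z [-0.003  0.    -1.   ] F [-4.6  0.2  3.7] M [0.04 1.32 0.04] w 0.312 g 20.2 q [ 0.61  0.55 -0.3   1.72  0.2   0.9   0.16]
```

Now release, rise and check the lever.

Call:
carry_out --targets '[200, 2, 0, 0, 0, 200, 0, 0, 0, 0, 0, 0, 0, 0, 0, 0, 0, 0, 0, 0, 0, 0, 0, 0, 0, 0, 0, 0, 0, 0, 0, 0, 0, 0, 0, 0, 0, 0, 30, 0, 0, 0, 0, 35, 0, 0, 0, 0, 45, 0, 0, 0, 0, 0, 0, 0, 0, 0, 0, 0]'

```text
t: 4.55
eef_pos: [0.5659, -0.3052, 0.2327]
tool_rot: [0.001, 0.734, 0.68, 0.001]
contact_force: [0.0, -0.2, 0.0]
gripper_width: 0.999
grasp_force: 0.0
```

Run:
```python
from st import *
o,Rm=st(); c=imaging.read_camera("wrist"); f=c["frame"]
h=cv2.cvtColor(f,cv2.COLOR_RGB2HSV)
m=cv2.inRange(h,(4,170,80),(14,255,255)); k,l,s,ce=cv2.connectedComponentsWithStats(m)
F=192/np.tan(np.radians(c["fov_y"]/2)); X=c["tool_from_camera"]
def wr(u,v,z):
    a=np.array([u-c["cx"],v-c["cy"]]);r=np.linalg.norm(a);th=r/F
    d=np.r_[np.sin(th)*a[0]/r,-np.sin(th)*a[1]/r,-np.cos(th)]
    w=Rm@(X[:3,:3]@d); p=o["eef_pos"]+Rm@X[:3,3]; return p+w*(z-p[2])/w[2]
j=np.argmax(s[1:,4])+1; print(ce[j],s[j],wr(*ce[j],.14))
g=cv2.inRange(h,(50,120,40),(90,255,255));k,l,s,ce=cv2.connectedComponentsWithStats(g);j=np.argmax(s[1:,4])+1;print("green",ce[j],s[j],wr(*ce[j],.10))
cv2.imwrite("pics/w2.png",cv2.resize(f[100:260,180:380],None,fx=3,fy=3,interpolation=2)[...,::-1])
```

```text
t 4.5 p [ 0.5659 -0.3052  0.2327] x [ 0.076  0.997 -0.001] z [ 0.003 -0.001 -1.   ] F [ 0.  -0.2  0. ] M [-0.    0.01 -0.02] w 0.999 g 0.0 q [ 0.63  0.44 -0.32  1.62  0.15  1.1   0.2 ]
[255.73177442 194.37964237] [241 180  31  30 727] [ 0.56274317 -0.30415492  0.14      ]
green [256.34615385 148.26923077] [254 146   6   5  26] [ 0.5655633  -0.27205504  0.1       ]
```

View pics/w2.png

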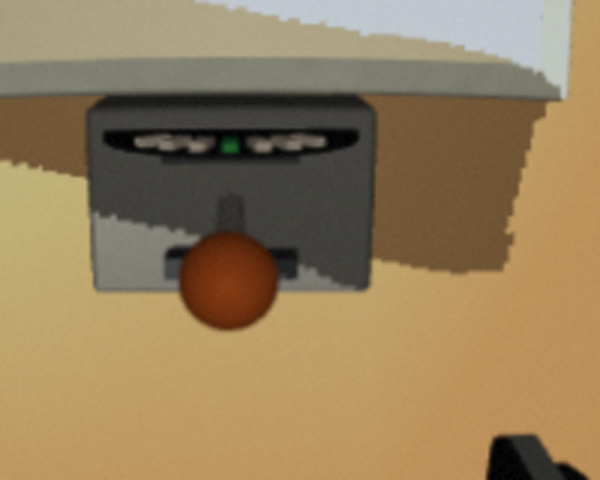

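Call:
carry_out --targets '[0, 0, 0, 49, 0, 0, 0, 0, 48, 0, 0, -1, 41, 0, 8.5, 0, -1, 41, 0, 8.5, 0, -1, 41, 0, 8.5, 0, -1, 41, 0, 8.5, 0, -1, 41, 0, 8.5, 0, -1, 41, 0, 8.5, 0, -1, 41, 0, 8.5, 0, -1, 41, 0, 8.5, 0, -1, 41, 0, 8.5, 0, -1, 41, 0, 8.5, 0, -1, 41, 0, 8.5, 0, -1, 41, 0, 0.9, 0, -1, 41, 0, 0, 0, -1, 41, 0, 0, 0, 0, 41, 0, 0, 0, 0, 0, 0, 0, 0, 0, 0, 0, 0, 0, 0, 0, 0, 0]'

```text
t: 6.6
eef_pos: [0.5515, 0.3083, 0.327]
tool_rot: [-0.001, 0.0, 1.0, -0.001]
contact_force: [0.6, -0.2, 0.9]
gripper_width: 0.997
grasp_force: 0.0
```

```bash
cat > w.py <<'E'
from st import *
o,Rm=st(); c=imaging.read_camera("wrist"); f=c["frame"]
h=cv2.cvtColor(f,cv2.COLOR_RGB2HSV)
F=192/np.tan(np.radians(c["fov_y"]/2)); X=c["tool_from_camera"]
def wray(u,v):
    a=np.array([u-c["cx"],v-c["cy"]]);r=np.linalg.norm(a);th=r/F
    d=np.r_[np.sin(th)*a[0]/r,-np.sin(th)*a[1]/r,-np.cos(th)]
    return o["eef_pos"]+Rm@X[:3,3],Rm@(X[:3,:3]@d)
def wr(u,v,z):
    p,w=wray(u,v); return p+w*(z-p[2])/w[2]
E
python3 - <<'E'
from w import *
m=cv2.inRange(h,(0,150,60),(4,255,255))|cv2.inRange(h,(172,150,60),(180,255,255)); k,l,s,ce=cv2.connectedComponentsWithStats(m)
for j in np.argsort(-s[1:,4])[:2]+1: print(ce[j],s[j],wr(*ce[j],.174),wr(*ce[j],.17))
cv2.imwrite("pics/w3.png",f[...,::-1])
E
```

```text
t 6.6 p [0.5515 0.3083 0.327 ] x [-1.     0.001  0.002] z [-0.002 -0.002 -1.   ] F [ 0.6 -0.2  0.9] M [-0.03 -0.01  0.04] w 0.997 g 0.0 q [-0.04  0.45 -0.81  1.5   0.33  1.33  0.7 ]
[260.32490518 179.27180784] [251 156  19  48 791] [0.55374549 0.30993057 0.174     ] [0.55484799 0.3099415  0.17      ]
```

View pics/w3.png

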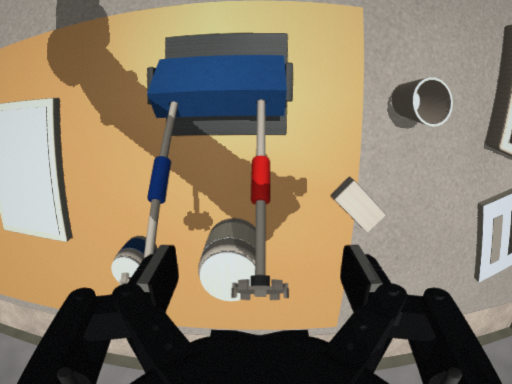

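Call:
carry_out --targets '[0, 2, 2, -24, 0, 0, 0, 0, -25, 0, 0, 0, 0, -25, 0, 0, 0, 0, -25, 0, 0, 0, 0, -25, 0, 0, 0, 0, -25, 0, 0, 0, 0, -25, 0, 0, 0, 0, 0, 0, 150, 0, 0, 0, 0, 150, 0, 0, 0, 0, 150, 0, 0, 0, 0]' --newtons 60

```text
t: 7.75
eef_pos: [0.554, 0.3123, 0.156]
tool_rot: [0.001, -0.0, 1.0, 0.001]
contact_force: [-0.3, -0.3, -0.3]
gripper_width: 0.511
grasp_force: 0.0
```

Run:
```python
from w import *
m=cv2.inRange(h,(0,150,60),(4,255,255))|cv2.inRange(h,(172,150,60),(180,255,255)); k,l,s,ce=cv2.connectedComponentsWithStats(m)
for j in np.argsort(-s[1:,4])[:2]+1: print(ce[j],s[j],wr(*ce[j],.174))
cv2.imwrite("pics/w4.png",f[...,::-1])
```

```text
t 7.8 p [0.554  0.3123 0.156 ] x [-1.    -0.    -0.002] z [ 0.002  0.001 -1.   ] F [-0.3 -0.3 -0.3] M [0.   0.04 0.01] w 0.511 g 0.0 q [-0.09  0.6  -0.74  1.69  0.46  1.04  0.59]
[253.20984043 265.77367021] [ 233  215   40  100 3760] [0.55309493 0.30995924 0.174     ]
```

View pics/w4.png

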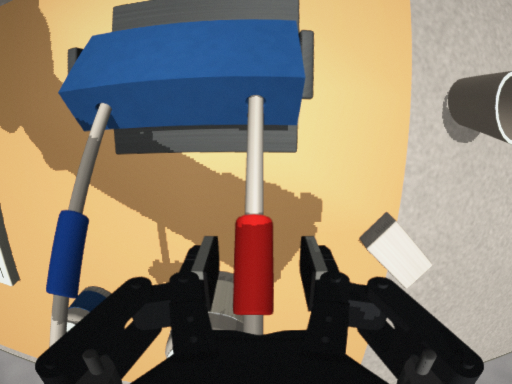

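Call:
carry_out --targets '[150, 0, -2, -2, 0, 150, 0, 0, 0, 0, 255, 0, 0, 0, 0, 255, 0, 0, 0, 0, 255, 0, 0, 0, 0, 255, 0, 0, 0, 0]' --newtons 60

```text
t: 8.4
eef_pos: [0.5533, 0.31, 0.1525]
tool_rot: [0.0, -0.0, 1.0, 0.0]
contact_force: [0.5, -0.6, 1.4]
gripper_width: 0.212
grasp_force: 58.5
```

```bash
python3 st.py
```

```text
t 8.4 p [0.5533 0.31   0.1525] x [-1.    -0.001 -0.   ] z [ 0.  0. -1.] F [ 0.5 -0.6  1.4] M [-0.09  0.01  0.01] w 0.212 g 58.5 q [-0.08  0.6  -0.74  1.69  0.46  1.03  0.59]
```

Call:
carry_out --targets '[255, 2, 0, 2, 0, 255, 4, 0, 4, 0, 255, 5, 0, 5, 0, 255, 5, 0, 5, 0]'

```text
t: 8.8
eef_pos: [0.5703, 0.3098, 0.1689]
tool_rot: [0.0, -0.0, 1.0, 0.0]
contact_force: [-0.6, -1.2, -3.1]
gripper_width: 0.213
grasp_force: 58.6
```

```bash
python3 st.py
```

```text
t 8.8 p [0.5703 0.3098 0.1689] x [-1.    -0.    -0.001] z [ 0.001  0.    -1.   ] F [-0.6 -1.2 -3.1] M [-0.06  0.   -0.  ] w 0.213 g 58.6 q [-0.08  0.6  -0.74  1.64  0.45  1.07  0.62]
```

Call:
carry_out --targets '[255, 6, 0, 6, 0, 255, 6, 0, 6, 0, 255, 6, 0, 6, 0, 255, 6, 0, 6, 0, 255, 6, 0, 6, 0, 255, 6, 0, 6, 0, 255, 6, 0, 6, 0, 255, 0, 0, 0, 0, 255, 0, 0, 0, 0]'

```text
t: 9.7
eef_pos: [0.6111, 0.31, 0.2102]
tool_rot: [-0.0, -0.0, 1.0, 0.0]
contact_force: [-0.5, 0.0, -2.7]
gripper_width: 0.213
grasp_force: 58.6
```

Run:
```python
from w import *
cs=imaging.read_camera("side");np.save("side2",cs,allow_pickle=True)
i=cs["frame"][110:350,130:350]
cv2.imwrite("pics/s5.png",cv2.resize(i,None,fx=2.5,fy=2.5,interpolation=2)[...,::-1])
```

```text
t 9.7 p [0.6111 0.31   0.2102] x [-1.    -0.001  0.   ] z [-0.  0. -1.] F [-0.5  0.  -2.7] M [-0.02  0.01 -0.04] w 0.213 g 58.6 q [-0.07  0.62 -0.74  1.51  0.44  1.18  0.68]
```

View pics/s5.png

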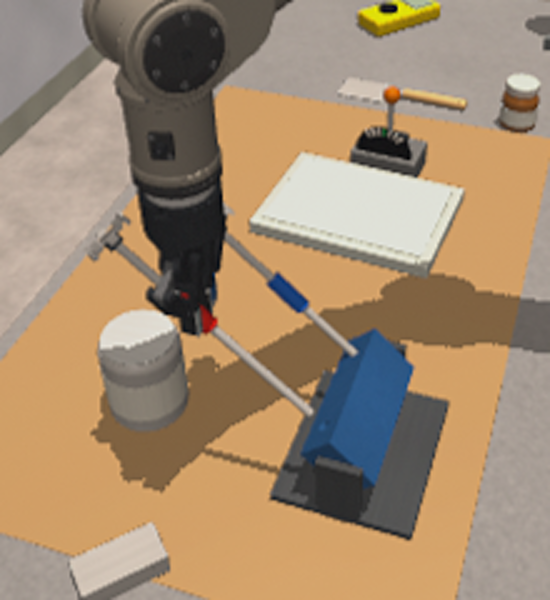

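Run:
```python
from w import *
for n,p,cols in(("w3",[.5515,.3083,.327],(200,220)),("w4",[.554,.3123,.156],(180,200))):
    I=cv2.imread(f"pics/{n}.png");o={"eef_pos":np.array(p)};Rm=np.diag([-1.,1,-1])
    import w; w.o=o; w.Rm=Rm
    for u in cols:
        pr=I[:,u-4:u+5].mean(1); print(n,u,[(v,*pr[v].astype(int)) for v in range(10 if n=="w4" else 50,136,4)])
    for v in (20,30,80,90,100,110,120): 
        P,d=wray(cols[0],v); print(v,"x at z=.1,.12,.14",[(P+d*(z-P[2])/d[2])[0].round(4) for z in(.08,.1,.12,.14)])
T=np.load("top.npy",allow_pickle=True).item()["frame"]
print([(v,*T[v,175:180].mean(0).astype(int)) for v in range(212,244)])
c=np.load("top.npy",allow_pickle=True).item()
for v in (217,221,225,229,233,239): print(v,[onz(c,177,v,z)[0].round(4) for z in(.08,.1,.12,.14)])
c=np.load("side2.npy",allow_pickle=True).item()
for x,z in((.44,.14),(.45,.13),(.46,.12),(.43,.15)): print(x,z,[np.round(proj(c,(x,y,z)),1) for y in(.17,.34)])
```

```text
t 9.8 p [0.6107 0.31   0.2099] x [-1.    -0.001  0.001] z [-0.001 -0.    -1.   ] F [-0.2  0.7 -2.9] M [ 0.01 -0.01  0.05] w 0.214 g 58.6 q [-0.07  0.62 -0.74  1.51  0.44  1.18  0.68]
w3 200 [(50, np.int64(79), np.int64(80), np.int64(77)), (54, np.int64(79), np.int64(80), np.int64(79)), (58, np.int64(123), np.int64(72), np.int64(34)), (62, np.int64(124), np.int64(74), np.int64(34)), (66, np.int64(126), np.int64(75), np.int64(35)), (70, np.int64(126), np.int64(74), np.int64(34)), (74, np.int64(127), np.int64(75), np.int64(35)), (78, np.int64(129), np.int64(76), np.int64(35)), (82, np.int64(128), np.int64(75), np.int64(35)), (86, np.int64(128), np.int64(75), np.int64(34)), (90, np.int64(119), np.int64(70), np.int64(32)), (94, np.int64(97), np.int64(56), np.int64(25)), (98, np.int64(98), np.int64(58), np.int64(26)), (102, np.int64(97), np.int64(58), np.int64(26)), (106, np.int64(95), np.int64(56), np.int64(25)), (110, np.int64(95), np.int64(56), np.int64(25)), (114, np.int64(95), np.int64(56), np.int64(25)), (118, np.int64(40), np.int64(41), np.int64(40)), (122, np.int64(79), np.int64(80
[... 7436 characters left out ...]
64(0.4954), np.float64(0.4949), np.float64(0.4944)]
221 [np.float64(0.4808), np.float64(0.4806), np.float64(0.4803), np.float64(0.48)]
225 [np.float64(0.4658), np.float64(0.4658), np.float64(0.4657), np.float64(0.4657)]
229 [np.float64(0.4508), np.float64(0.451), np.float64(0.4512), np.float64(0.4513)]
233 [np.float64(0.4359), np.float64(0.4363), np.float64(0.4366), np.float64(0.437)]
239 [np.float64(0.4135), np.float64(0.4142), np.float64(0.4149), np.float64(0.4156)]
0.44 0.14 [array([286.7, 236.1]), array([269.5, 282.7])]
0.45 0.13 [array([283.1, 237.8]), array([265.6, 284.2])]
0.46 0.12 [array([279.6, 239.5]), array([261.8, 285.7])]
0.43 0.15 [array([290.3, 234.3]), array([273.5, 281.1])]
```

Call:
carry_out --targets '[255, 0, 0, 20, 0, 255, 0, 0, 20, 0, 255, -12, 8, 0, 8, 255, -12, 8, 0, 8, 255, -12, 8, 0, 8, 255, -12, 8, 0, 8, 255, -12, 8, 0, 8, 255, -11, 7, 0, 0, 255, 0, 0, -10, 0, 255, 0, 0, -10, 0, 255, 0, 0, 0, 0, 255, 0, 0, 0, 0]'

```text
t: 11.05
eef_pos: [0.5408, 0.356, 0.2294]
tool_rot: [-0.001, -0.341, 0.94, -0.0]
contact_force: [-0.9, 0.3, -2.2]
gripper_width: 0.213
grasp_force: 58.9
```

```bash
python3 st.py
```

```text
t 11.1 p [0.5408 0.356  0.2294] x [-0.767 -0.641  0.001] z [-0.001 -0.001 -1.   ] F [-0.9  0.3 -2.2] M [-0.03  0.03  0.04] w 0.213 g 58.9 q [-0.05  0.6  -0.92  1.58  0.5   1.22  1.2 ]
```

Lower the grip to 20 N and press down halfway, watching the force.

Call:
carry_out --targets '[255, 0, 0, 0, 0, 255, 0, 0, -5, 0, 255, 0, 0, -5, 0, 255, 0, 0, -5, 0, 255, 0, 0, -5, 0, 255, 0, 0, -5, 0, 255, 0, 0, -5, 0, 255, 0, 0, -5, 0, 255, 0, 0, -5, 0]' --newtons 20

```text
t: 11.95
eef_pos: [0.5399, 0.3577, 0.1905]
tool_rot: [0.0, -0.342, 0.94, 0.001]
contact_force: [-0.7, 1.1, 1.3]
gripper_width: 0.213
grasp_force: 58.4
```

```bash
python3 st.py
```

```text
t 11.9 p [0.5399 0.3577 0.1905] x [-0.766 -0.643 -0.001] z [-0.     0.001 -1.   ] F [-0.7  1.1  1.3] M [ 0.18  0.73 -0.2 ] w 0.213 g 58.4 q [-0.07  0.63 -0.9   1.62  0.53  1.15  1.17]
```

Call:
carry_out --targets '[255, 0, 0, -6, 0, 255, 0, 0, -6, 0, 255, 0, 0, -6, 0, 255, 0, 0, -6, 0, 255, 0, 0, -6, 0, 255, 0, 0, -6, 0, 255, 0, 0, -6, 0, 255, 0, 0, -6, 0, 255, 0, 0, -6, 0, 255, 0, 0, -6, 0, 255, 0, 0, 0, 0]'

```text
t: 13.05
eef_pos: [0.5396, 0.3561, 0.1289]
tool_rot: [-0.001, -0.342, 0.94, -0.001]
contact_force: [-1.0, -0.1, 0.0]
gripper_width: 0.213
grasp_force: 54.9
```

Run:
```python
from w import *
cs=imaging.read_camera("side");np.save("side3",cs,allow_pickle=True)
ct=imaging.read_camera("top");np.save("top3",ct,allow_pickle=True)
a=cv2.resize(cs["frame"][150:330,110:330],(660,540),interpolation=2)
cv2.imwrite("pics/s6.png",a[...,::-1])
```

```text
t 13.1 p [0.5396 0.3561 0.1289] x [-0.766 -0.643  0.003] z [-0.002 -0.002 -1.   ] F [-1.  -0.1  0. ] M [-0.26  0.64 -0.14] w 0.213 g 54.9 q [-0.09  0.69 -0.86  1.67  0.59  1.06  1.13]
```

Call:
carry_out --targets '[255, 0, 0, -6, 0, 255, 0, 0, -6, 0, 255, 0, 0, -6, 0, 255, 0, 0, -4, 0, 255, 0, 0, 0, 0, 255, 0, 0, 0, 0]'

```text
t: 13.8
eef_pos: [0.5399, 0.3566, 0.1079]
tool_rot: [-0.001, -0.342, 0.94, -0.0]
contact_force: [0.7, -0.0, 0.4]
gripper_width: 0.215
grasp_force: 54.4
```

Run:
```python
from w import *
cs=imaging.read_camera("side");np.save("side3",cs,allow_pickle=True)
a=cv2.resize(cs["frame"][170:340,130:330],(800,600) and None,fx=3.5,fy=3.5,interpolation=2)
cv2.imwrite("pics/s6.png",a[...,::-1])
```

```text
t 13.8 p [0.5399 0.3566 0.1079] x [-0.766 -0.643  0.001] z [-0.001 -0.001 -1.   ] F [ 0.7 -0.   0.4] M [-0.22  0.36  0.  ] w 0.215 g 54.4 q [-0.1   0.72 -0.85  1.68  0.61  1.03  1.11]
```

View pics/s6.png

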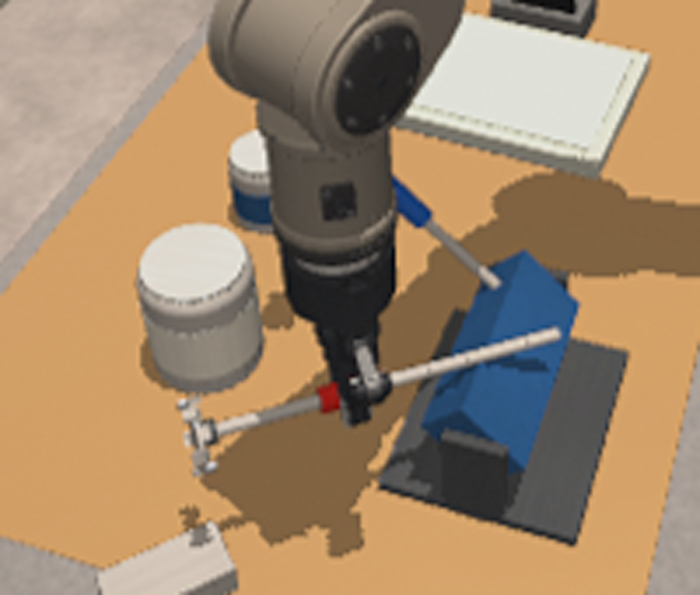

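```bash
cat > tilt.py <<'E'
from h import *
def tilt(f,pts,p,yaw):
    c=np.load(f,allow_pickle=True).item(); h=np.array([np.cos(yaw),np.sin(yaw),0]);n=np.array([-h[1],h[0],0])
    A=[]
    for u,v in pts:
        o,d=ray(c,u,v); P=o+d*((np.array(p)-o)@n)/(d@n); A.append(((P-p)@h,P[2]))
    A=np.array(A);k=np.polyfit(A[:,0],A[:,1],1);print(A.round(4).tolist(),"tilt deg",np.degrees(np.arctan(k[0])),"z at grip",k[1])
E
python3 -c "
from tilt import *
tilt('side3.npy',[(u/3.5+130-.36,v/3.5+170-.36) for u,v in((557,334),(480,355),(395,380),(328,399),(255,419),(215,430))],[.5399,.3566,.1079],np.radians(40))"
```

```text
[[-0.1662, 0.1148], [-0.102, 0.1196], [-0.0344, 0.1225], [0.0167, 0.1255], [0.0702, 0.1294], [0.0986, 0.1314]] tilt deg 3.4775068066401196 z at grip 0.12505658879350756
```

Call:
carry_out --targets '[255, 0, 0, -3, 0, 255, 0, 0, -4, 0, 255, 0, 0, 0, 0, 255, 0, 0, 0, 0]'

```text
t: 14.3
eef_pos: [0.5403, 0.3569, 0.1012]
tool_rot: [-0.0, -0.342, 0.94, -0.0]
contact_force: [-0.1, 0.1, 1.4]
gripper_width: 0.213
grasp_force: 54.4
```

Run:
```python
from w import *
cs=imaging.read_camera("side");np.save("side4",cs,allow_pickle=True)
# bright shaft pixels between gripper and butt, over rack, and on disc side: column-wise brightness peaks near the old line
f=cs["frame"];hh=cv2.cvtColor(f,cv2.COLOR_RGB2HSV)
m=((hh[...,1]<75)&(hh[...,2]>85)).astype(np.uint8)
pts=[]
for u in list(range(193,204,2))+list(range(243,289,3)):
    v0=170+(430+(334-430)*((u-130)*3.5-215)/(557-215))/3.5
    vs=[v for v in range(int(v0)-6,int(v0)+7) if m[v,u]]
    if vs: pts.append((u,np.mean(vs)))
print(np.round(pts,1).tolist())
from tilt import tilt
tilt("side4.npy",pts,o["eef_pos"],np.radians(40))
```

```text
t 14.3 p [0.5403 0.3569 0.1012] x [-0.766 -0.643  0.   ] z [-0. -0. -1.] F [-0.1  0.1  1.4] M [-0.27  0.23  0.02] w 0.213 g 54.4 q [-0.11  0.73 -0.84  1.69  0.62  1.02  1.11]
[[193.0, 295.5], [195.0, 294.5], [197.0, 294.0], [199.0, 293.5], [201.0, 292.5], [203.0, 292.5], [243.0, 279.0], [246.0, 278.0], [249.0, 277.8], [252.0, 276.0], [255.0, 275.0], [258.0, 274.0], [261.0, 273.0], [264.0, 272.0], [267.0, 271.0], [270.0, 270.0], [273.0, 269.0], [276.0, 268.0], [279.0, 267.0], [282.0, 266.0], [285.0, 265.0], [288.0, 264.0]]
[[0.095, 0.1178], [0.0898, 0.1191], [0.0848, 0.1186], [0.0798, 0.118], [0.0746, 0.1193], [0.0698, 0.1168], [-0.0361, 0.1188], [-0.0443, 0.1189], [-0.0525, 0.1156], [-0.0609, 0.1191], [-0.0693, 0.1192], [-0.0777, 0.1193], [-0.0861, 0.1194], [-0.0946, 0.1195], [-0.1031, 0.1196], [-0.1117, 0.1197], [-0.1203, 0.1198], [-0.129, 0.1199], [-0.1377, 0.12], [-0.1465, 0.1201], [-0.1553, 0.1202], [-0.1641, 0.1203]] tilt deg -0.4246978893265375 z at grip 0.1186624815117657
```

Call:
carry_out --targets '[255, 0, 0, 0, 0, 255, 0, 0, 0, 0, 255, 0, 0, 5, 0, 255, 0, 0, 15, 0, 255, 0, 0, 25, 0, 255, 0, 0, 30, 0, 255, 0, 0, 30, 0, 255, 0, 0, 30, 0, 255, 0, 0, 30, 0, 255, 0, 0, 30, 0, 255, 0, 0, 20, 0, 255, 0, 0, 10, 0, 255, 0, 0, 5, 0, 255, 0, 0, 0, 0]' --newtons 70

```text
t: 15.8
eef_pos: [0.5401, 0.3569, 0.3313]
tool_rot: [-0.0, -0.342, 0.94, -0.0]
contact_force: [0.4, 0.3, -2.7]
gripper_width: 0.21
grasp_force: 68.8
```

Call:
carry_out --targets '[255, 0, -6, 0, 0, 255, 1, -14, 0, -1, 255, 2, -22, 0, -2, 255, 2, -30, 0, -3, 255, 2, -32, 0, -3, 255, 2, -32, 0, -3, 255, 2, -32, 0, -3, 255, 2, -32, 0, -3, 255, 2, -32, 0, -3, 255, 2, -32, 0, -3, 255, 2, -32, 0, -3, 255, 2, -32, 0, -3, 255, 2, -32, 0, -3, 255, 2, -32, 0, -3, 255, 2, -32, 0, -3, 255, 2, -32, 0, -3, 255, 2, -30, 0, -2.4, 255, 2, -22, 0, 0, 255, 0, -12, 0, 0, 255, 0, -4, 0, 0]'

```text
t: 17.8
eef_pos: [0.5726, -0.169, 0.3307]
tool_rot: [-0.001, 0.039, 0.999, 0.0]
contact_force: [-0.4, -0.2, -2.0]
gripper_width: 0.21
grasp_force: 68.7
```

```bash
python3 st.py
```

```text
t 17.8 p [ 0.5726 -0.169   0.3307] x [-0.997  0.079  0.001] z [-0.001  0.    -1.   ] F [-0.4 -0.2 -2. ] M [ 0.07 -0.08 -0.02] w 0.210 g 68.7 q [ 0.73  0.36 -0.72  1.58  0.24  1.29  1.47]
```

Call:
carry_out --targets '[255, 0, 0, -5, 0, 255, 1, 4, -15, 0, 255, 0, 0, -20, 0, 255, 0, 0, -20, 0, 255, 0, 0, -20, 0, 255, 0, 0, -20, 0, 255, 0, 0, -20, 0, 255, 0, 0, -15, 0, 255, 0, 0, -8, 0, 255, 0, 0, -4, 0, 255, 0, 0, 0, 0, 255, 0, 0, 0, 0, 255, 0, 0, 0, 0, 255, 0, 0, 0, 0, 255, 0, 0, 0, 0, 255, 0, 0, 0, 0]'

```text
t: 19.4
eef_pos: [0.5743, -0.1631, 0.1845]
tool_rot: [0.0, 0.038, 0.999, -0.0]
contact_force: [-0.5, 0.4, -3.5]
gripper_width: 0.216
grasp_force: 68.7
```

Run:
```python
from w import *
from tilt import tilt
cs=imaging.read_camera("side");np.save("side5",cs,allow_pickle=True)
f=cs["frame"];yaw=np.arctan2(-Rm[1,0],-Rm[0,0]);e=o["eef_pos"];hd=np.array([np.cos(yaw),np.sin(yaw),0])
g=cv2.cvtColor(f,cv2.COLOR_RGB2GRAY).astype(int)
for s in(-.165,-.12,-.08,-.05,0,.06,.09,.11):
    u,v=proj(cs,e+hd*s+[0,0,.0175]); u=int(round(u));v=int(round(v)); print(s,u,v,g[v-9:v+10,u].tolist())
# ball and blue collar vs expected
for n,P in(("ball",(.5635,-.304,.14)),("blue",(.553,.1996,.17))): print(n,np.round(proj(cs,P),1))
hh=cv2.cvtColor(f,cv2.COLOR_RGB2HSV)
for lo,hi in(((4,170,90),(14,255,255)),((105,120,60),(125,255,255)),((0,150,70),(4,255,255))):
    k,l,s,ce=cv2.connectedComponentsWithStats(cv2.inRange(hh,lo,hi)); print([(ce[j].round(1).tolist(),int(s[j,4])) for j in np.argsort(-s[1:,4])[:5]+1])
cv2.imwrite("pics/end.png",f[...,::-1])
```

```text
t 19.4 p [ 0.5743 -0.1631  0.1845] x [-0.997  0.076 -0.   ] z [ 0. -0. -1.] F [-0.5  0.4 -3.5] M [-0.02  0.    0.03] w 0.216 g 68.7 q [ 0.68  0.48 -0.68  1.76  0.35  1.02  1.37]
-0.165 320 161 [155, 157, 156, 156, 158, 157, 156, 157, 149, 135, 117, 124, 153, 163, 162, 162, 162, 162, 162]
-0.12 307 158 [193, 161, 109, 78, 137, 162, 158, 157, 142, 137, 127, 99, 143, 165, 163, 162, 163, 162, 162]
-0.08 296 156 [189, 149, 99, 86, 145, 162, 158, 159, 139, 127, 108, 129, 158, 163, 162, 162, 162, 164, 141]
-0.05 288 154 [142, 129, 121, 105, 79, 71, 131, 156, 135, 123, 110, 122, 153, 161, 159, 163, 153, 94, 133]
0 274 151 [31, 29, 29, 28, 26, 27, 30, 36, 37, 37, 37, 36, 38, 36, 31, 58, 124, 158, 164]
0.06 258 148 [154, 156, 157, 155, 155, 156, 156, 141, 125, 104, 118, 155, 164, 162, 161, 162, 162, 162, 162]
0.09 251 146 [154, 153, 154, 155, 156, 157, 154, 152, 145, 118, 108, 139, 162, 163, 162, 162, 162, 162, 162]
0.11 246 145 [154, 148, 123, 89, 81, 99, 94, 83, 77, 62, 45, 46, 65, 83, 101, 109, 147, 164, 163]
ball [286.3 147.5]
blue [245.2 226.9]
[([338.2, 150.8], 48), ([286.5, 147.8], 28), ([430.0, 131.7], 9), ([433.9, 117.9], 9), ([436.5, 132.0], 2)]
[([274.0, 272.6], 1512), ([206.6, 228.4], 129), ([245.1, 227.0], 101)]
[([430.0, 124.6], 208), ([278.5, 152.1], 21), ([268.5, 150.5], 8)]
```

```bash
python3 -c "
from st import *
st();print(bot.hand_in())"
```

```text
t 19.5 p [ 0.5742 -0.163   0.1844] x [-0.997  0.076 -0.   ] z [ 0. -0. -1.] F [-0.1 -0.  -2.1] M [ 0.01  0.03 -0.03] w 0.206 g 68.7 q [ 0.68  0.48 -0.68  1.76  0.35  1.02  1.37]
the job is handed in; nothing more can be done
None
```

The job is handed in at 19.5 s (no verdict was returned): the dimmer lever stands upright and the red impeller is gripped level (about half a degree), about 17.5 cm above the middle of the panel; the wrist only turns about the vertical, so I levelled the shaft by pressing it lightly on the fixed rack's ridge.

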